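# Draw the oldest board from the bottom of the magazine, scan it and pass it on

## Robot

A 7-joint arm with a two-finger parallel gripper is mounted at the origin on the work surface. World frame = base frame: x ahead of the robot, y to its left, z up, the work surface at z = 0. Lengths are in m, angles in rad, forces in N, time in s.
With the tool pointing down it reaches from about 0.35 to 0.9 m from the base axis. Payload 7.2 kg.
Tool frame: the origin (TCP) lies where the fingers leave the gripper's body, on its centre line; the fingertips stand 73 mm ahead of it and the grasp point (between the pads) lies grip_point_offset ahead of it (grip_point_offset is the distance from the TCP to the grasp point, in m); z points along the fingers, y is the direction in which the jaws open and shut (so a half turn about z gives the same grasp; the last joint's range is limited). The gripper opens to 85 mm and grips with 20 to 120 N. Pads are 22 mm wide; open, the fingers measure 114 mm over their backs; the gripper's body (76 mm by 85 mm) begins 54 mm behind the grasp point. The pads swing forward as they close: fully open they stand 13 mm farther back than shut.
Start: joints at [-1.175, 0.411, -0.013, 1.596, 0.006, 1.134, -0.082], TCP at [0.28, 0.559, 0.304] pointing down, gripper open.
Joint ranges: [-2.95, 2.95], [-0.29, 1.99], [-1.47, 1.44], [0.14, 2.54], [-1.03, 4.17], [0.13, 1.85], [-2.86, 2.86]. Speed limits (rad/s): [2.39, 2.39, 3.01, 3.01, 3.14, 3.14, 3.14].

## Interface

Orientations are given as a 3x3 rotation matrix whose columns are the frame's x, y, z axes.
In Python, from cell import observe, capture, finish_job, grip_point_offset gives the robot as it stands. The module is installed in compiled form; this text tells all that it offers.
- The arm moves only by the tool step_arm, never from a script. Its arguments are lists of equal length, an entry for each row: "linear": the shift along the tool's x, y, z in units of 60 mm (1.0 is 60 mm), a list of three; "yaw": the turn about the tool's z in units of 10 degrees (1.0 is 10 degrees); "grip": the closure, from 0 (fully open) to 1 (shut). A call has 1 to 12 rows; each row is the pose to reach, as a shift and turn from the pose commanded when the call began, along the tool's axes at that moment; what a row does not reach only later rows make up. A row lasts 1/8 s, in which the tool goes at most 62.5 mm and 10.7 degrees, less where a joint would pass 70% of its speed; a pose out of reach is approached as far as the arm can. A call with a gripper value outside its range is refused whole. The fingers move at their own pace and stop on an object; the grip force is fixed at half the most. Time passes only in rows, so rows that repeat a pose let the fingers close. It gives the time, the measured TCP pose, the force and the opening at its end, in the units of the state.
- observe(): the state, without advancing time (a new reading comes with each control period).
- capture(name): name is "scene" or "top"; returns a dict with "img" (400x640x3 uint8, red, green, blue), "range_z" (400x640 float32, m along the optical axis (not along the pixel's ray), 0 where there is no reading), "K" (3x3 intrinsics, pixels), "R" (3x3) and "t" (3): a world point X has camera coordinates R X + t. Camera axes: x right, y down, z forward; pixel columns grow to the right and rows downward; lengths in m; the calibration is good to about 2 mm. A picture is of the moment at which its call begins.
- finish_job(): hands the job in, once; it reports no verdict.
The state is a dict: "clock": time; "joint_positions": joint angles; "qvel": joint speeds; "effort": joint torques, N m; "eef_pos": TCP position; "tool_rot": TCP orientation; "wrist_force": force on the tool from outside, world axes, zero at the start; "wrist_torque": the same for the moment, N m; "grip_width": finger opening in m.
Only numpy, scipy, OpenCV 4.12 (cv2) and the standard library are available. Lean on these libraries where they do the work, as an engineer would, in place of code of your own. Each camera call takes 0.05 s, during which the arm holds its last target. There are 200 camera calls.

## Task

Draw the bottom board carrier out from under the pile in the magazine, leaving the carriers above it piled squarely in the magazine, and set it down flat on the blue mat, clear of the magazine. Take the hand scanner off its rest, aim it at the label in the middle of that carrier and hold it still there for a second, then lay the scanner back on its rest. Then pick the carrier up round its middle, carry it level, lay it flat in the black tray and let go; leave everything else on the bench where it is.

Things in the scene. Friction and masses are not known exactly. Their poses are not given: they have to be found in the camera images.
- carrier0: The bottom board carrier: grey frame 180 mm long (its x), 56 mm wide (y), 14 mm high, 0.15 kg; a 6 mm wide, 14 mm high rail along each long side, between them a green board with parts no higher than the rails. Origin: centre of its underside. It starts in the magazine, its -x end standing out 54 to 63 mm in front of the gate. Grip it across its 56 mm width; to be carried by its middle, not its end.
- label (a point): Centre of the white bar-code label (40 mm along x by 26 mm along y) in the middle of the bottom carrier's board, facing up, 6 mm above the carrier's underside; hidden by the pile until the carrier is drawn out.
- carrier1: Carrier number 2 counting from the bottom, same kind and size as carrier0, lying squarely on the one below with its -x end against or just behind the gate; it must stay in the pile.
- carrier2: Carrier number 3 counting from the bottom, same kind and size as carrier0, lying squarely on the one below with its -x end against or just behind the gate; it must stay in the pile.
- carrier3: Carrier number 4 counting from the bottom, same kind and size as carrier0, lying squarely on the one below with its -x end against or just behind the gate; it must stay in the pile.
- carrier4: Carrier number 5 counting from the bottom, same kind and size as carrier0, lying squarely on the one below with its -x end against or just behind the gate; it must stay in the pile.
- magazine: Bottom-draw magazine, screwed down: an aluminium base plate (x from -105 to +95 mm, 100 mm wide, 5 mm thick) on which the carriers lie with their length along its x axis. Origin: centre, at bench level. Its -x end is the front, where the bottom carrier is drawn out along -x. Flanges 14 mm above the bench at y = +-33.5 mm guide the carrier loosely.
- gate (a point): Middle of the gate across the magazine's front, 22.5 mm above the bench, 94.5 mm in front of the magazine's centre: two upright steel blades, 6 mm thick, at y 21 to 39 mm either side, from 22.5 to 79 mm above the bench, on posts 12 mm thick and 85 mm tall at y 38 to 50 mm. Only the bottom carrier passes under; those above are held back, and sink 14 mm when it is gone.
- pile (a point): Centre of the magazine on top of its base plate (5 mm above the bench); the pile stands centred over it.
- mat: Blue soldering mat, fixed, 300 mm (x) by 290 mm (y), 3 mm thick, in front of the magazine, its edge at or just under the magazine's front. Origin: centre, at bench level; its top is 3 mm above the bench.
- scanner: Hand scanner, 0.17 kg: a straight level handle 120 mm long (x from -45 to +75 mm), 34 mm wide (y) and 28 mm high, with a nose 62 mm wide at the -x end, bent 45 degrees down. Origin: on the handle's underside, close to below the centre of mass. Grip the handle from above across its 34 mm width at x from 0 to 20 mm, between the saddles.
- window (a point): Centre of the scanner's window on the end of the nose, at (-81.8, 0, -20.8) mm in the scanner's frame. Its x axis is the scanning beam: forward (scanner -x) and 45 degrees down. The scanner reads at 50 to 150 mm from the window, with the label's centre within 15 mm of the beam's line. It needs no trigger.
- rest: Scanner rest, screwed down: a base 85 by 70 mm and two upright saddle plates 8 mm thick at x = -30 and +50 mm (72 mm free between them), 53 mm wide, whose floors are 50 mm above the bench; ears 18 mm high at both ends of each saddle leave 41 mm for the 34 mm handle. Origin: at bench level. The scanner lies in it with its axes parallel to the rest's and its origin at the point saddle.
- saddle (a point): Where the scanner's origin lies when the scanner is on its rest: 50 mm above the rest's origin.
- tray: Black open tray, fixed, 240 mm (x) by 135 mm (y) outside, 25 mm high, walls and floor 4 mm. Origin: centre of its underside. The carrier goes in lengthwise (along the tray's x, either way round).
- pliers: long-nosed pliers, 165 mm, lying flat on the bench; leave it alone. Origin: its underside, near the middle.
- cutters: side cutters, 135 mm, lying flat on the bench; leave it alone. Origin: its underside, near the middle.
- flux_bottle: squeeze bottle with a nozzle, 42 mm across and 115 mm tall, standing; leave it alone. Origin: its underside, near the middle.
- brown_bottle: small brown bottle, 32 mm across and 75 mm tall, standing; leave it alone. Origin: its underside, near the middle.
- solder_reel: reel of solder, 60 mm across and 40 mm tall, standing on its flange; leave it alone. Origin: its underside, near the middle.
- screwdriver: screwdriver, 150 mm, lying on the bench between the mat and the tray; leave it alone. Origin: its underside, near the middle.

How it is judged:
On the way, in this order (a step that is already met when the one before it is completed fails the run):
1. the bottom carrier lies flat on the mat, clear of the magazine and let go, the others still piled squarely in the magazine (x of carrier0 in the frame of mat between -0.15 and 0.15 m and y of carrier0 in the frame of mat between -0.145 and 0.145 m and x of carrier0 in the frame of magazine below -0.194 m and height (world z) of carrier0 below 0.009 m and angle between carrier0's own z axis and vertical below 0.03 rad and contact force between the fingers and carrier0 below 0.1 N and linear speed of carrier0 below 0.02 m/s and horizontal distance between each of carrier1, carrier2, carrier3, carrier4 and pile below 0.03 m and angle between each of carrier1, carrier2, carrier3, carrier4's own z axis and vertical below 0.06 rad and z of carrier1 in the frame of pile below 0.018 m and angle between the x axis of each of carrier1, carrier2, carrier3, carrier4 and the x axis of magazine, either way round below 0.2 rad and z of carrier2 in the frame of pile below 0.032 m and z of carrier3 in the frame of pile below 0.046 m and z of carrier4 in the frame of pile below 0.06 m), for 0.2 s.
2. the scanner, held in the gripper and aimed at the label from 50 to 150 mm (to 10 mm), its beam passing within 15 mm of the label's centre, is held still for a second while the carrier lies on the mat (contact force between the fingers and scanner above 1 N and x of label in the frame of window between 0.04 and 0.16 m and y of label in the frame of window between -0.015 and 0.015 m and z of label in the frame of window between -0.015 and 0.015 m and angle between the x axis of window and the z axis of carrier0, either way round below 1.1 rad and linear speed of scanner below 0.03 m/s and angular speed of scanner below 0.2 rad/s and x of carrier0 in the frame of mat between -0.15 and 0.15 m and y of carrier0 in the frame of mat between -0.145 and 0.145 m and x of carrier0 in the frame of magazine below -0.194 m and height (world z) of carrier0 below 0.009 m and angle between carrier0's own z axis and vertical below 0.03 rad), for 0.8 s.
3. the scanner lies on its rest again, let go, the carrier still on the mat (distance between scanner and saddle below 0.02 m and angle between scanner's own z axis and vertical below 0.08 rad and angle between the x axis of scanner and the x axis of rest, either way round below 0.15 rad and linear speed of scanner below 0.02 m/s and contact force between the fingers and scanner below 0.1 N and x of carrier0 in the frame of mat between -0.15 and 0.15 m and y of carrier0 in the frame of mat between -0.145 and 0.145 m and x of carrier0 in the frame of magazine below -0.194 m and height (world z) of carrier0 below 0.009 m and angle between carrier0's own z axis and vertical below 0.03 rad), for 0.2 s.
4. the carrier is lifted off the mat, gripped within 45 mm of its middle (contact force between the fingers and carrier0 above 1 N and horizontal distance between the grasp point and carrier0 below 0.045 m and height (world z) of carrier0 above 0.03 m), for 0.1 s.
At the end, for the whole second after the job is handed in: The drawn carrier lies flat (tilt below 0.03 rad) on the floor of the tray, lengthwise, at rest and let go; the scanner lies let go on its rest within 20 mm of its place, level; the four other carriers lie flat, one on another, squarely (0.2 rad) in the magazine within 30 mm of its centre (x of carrier0 in the frame of tray between -0.04 and 0.04 m and y of carrier0 in the frame of tray between -0.045 and 0.045 m and z of carrier0 in the frame of tray below 0.009 m and angle between carrier0's own z axis and vertical below 0.03 rad and angle between the x axis of carrier0 and the x axis of tray, either way round below 0.5 rad and linear speed of each of carrier0, scanner below 0.02 m/s and contact force between the fingers and carrier0 below 0.1 N and distance between scanner and saddle below 0.02 m and angle between scanner's own z axis and vertical below 0.08 rad and angle between the x axis of scanner and the x axis of rest, either way round below 0.15 rad and contact force between the fingers and scanner below 0.1 N and horizontal distance between each of carrier1, carrier2, carrier3, carrier4 and pile below 0.03 m and angle between each of carrier1, carrier2, carrier3, carrier4's own z axis and vertical below 0.06 rad and z of carrier1 in the frame of pile below 0.018 m and angle between the x axis of each of carrier1, carrier2, carrier3, carrier4 and the x axis of magazine, either way round below 0.2 rad and z of carrier2 in the frame of pile below 0.032 m and z of carrier3 in the frame of pile below 0.046 m and z of carrier4 in the frame of pile below 0.06 m); the robot touches nothing.
It fails at once if a carrier of the pile is tipped by more than 0.3 rad or moved more than 40 mm out of the pile (angle between any of carrier1, carrier2, carrier3, carrier4's own z axis and vertical above 0.3 rad or horizontal distance between any of carrier1, carrier2, carrier3, carrier4 and pile above 0.04 m).
It fails at once if another thing on the bench is moved by more than 20 mm (distance of any of pliers, cutters, flux_bottle, brown_bottle, solder_reel, screwdriver from where it was at the start of the episode above 0.02 m).
It fails at once if the drawn carrier is tipped by more than 0.5 rad (angle between carrier0's own z axis and vertical above 0.5 rad).
It also fails if it takes over 72 s, if anything falls off the work surface, if the arm or the gripper's body presses on something with over 40 N, if the wrist force passes 120 N, or if a joint passes its speed limit or range.

## Working session

There is one attempt and no reset: what is moved stays moved. The work goes in short steps, Python scripts to look and compute and a tool call to move; the robot and the scene stay as the last step left them, time stands still between calls to the robot, and variables do not carry over. Pictures are saved under pics/ and viewed, about 8 in all and at most 12, crops included, and the job is handed in when it is done.

Besides the shell and the picture viewer there is one more tool, called after ">>>" as name(argument=value, ...) on one line, values as JSON. step_arm: Moves the arm, as the interface text tells. Its arguments: {"type":"object","properties":{"linear":{"type":"array"},"yaw":{"type":"array"},"grip":{"type":"array"}},"required":["linear","yaw","grip"]}

```bash
mkdir -p pics; cat > h.py <<'E'
import numpy as np, cv2
from cell import observe, capture, grip_point_offset
def save(name, fn):
    c=capture(name); cv2.imwrite('pics/'+fn, c['img'][:,:,::-1]); np.savez('pics/'+fn+'.npz',**c); return c
def load(fn): return np.load('pics/'+fn+'.npz')
def ray(c,u,v,z):
    d=c['R'].T@np.linalg.solve(c['K'],[u,v,1.]); o=-c['R'].T@c['t']
    return o+d*(z-o[2])/d[2]
def cloud(c):
    v,u=np.mgrid[:400,:640]; p=np.stack([u,v,np.ones_like(u)],-1)@np.linalg.inv(c['K']).T*c['range_z'][...,None]
    return (p-c['t'])@c['R']
E
python3 - <<'E'
from h import *
for n in ('top','scene'):
    c=save(n,n+'0.png'); print(n,c['K'][0,0],-c['R'].T@c['t'],c['R'].round(3).tolist(),(c['range_z']>0).mean())
print(grip_point_offset, observe())
E
```

```text
top 390.5128260312351 [ 0.5099497  -0.02792781  1.04388174] [[-0.023, -1.0, -0.009], [-0.999, 0.023, -0.037], [0.037, 0.008, -0.999]] 0.9962421875
scene 497.49474736681316 [1.31273735 0.42834993 0.86240601] [[-0.52, 0.854, 0.023], [0.554, 0.357, -0.752], [-0.65, -0.378, -0.659]] 0.9959609375
0.0539 {'clock': 0.1, 'joint_positions': array([-1.17522991,  0.41186111, -0.01271798,  1.59697968,  0.00558244,
        1.13426738, -0.08221458]), 'qvel': array([-5.60708490e-04, -4.76309616e-06, -1.06892752e-03, -2.25828582e-03,
       -1.47396742e-04,  1.09323773e-03,  1.85277195e-03]), 'effort': array([ 2.80938431e-03, -6.01831985e+01,  6.84414357e-01, -3.00090516e+01,
        1.40010918e-02,  6.48184840e-03,  5.91759473e-06]), 'eef_pos': array([0.2794426 , 0.55866858, 0.30310345]), 'tool_rot': array([[-8.94377546e-01,  4.47312491e-01, -5.84088280e-04],
       [ 4.47312864e-01,  8.94376516e-01, -1.36009924e-03],
       [-8.59945400e-05, -1.47771243e-03, -9.99998904e-01]]), 'wrist_force': array([-0.10454848,  0.54505927,  0.67225894]), 'wrist_torque': array([ 0.04482932,  0.04903246, -0.02742831]), 'grip_width': 0.0856411427614175}
```

View pics/top0.png

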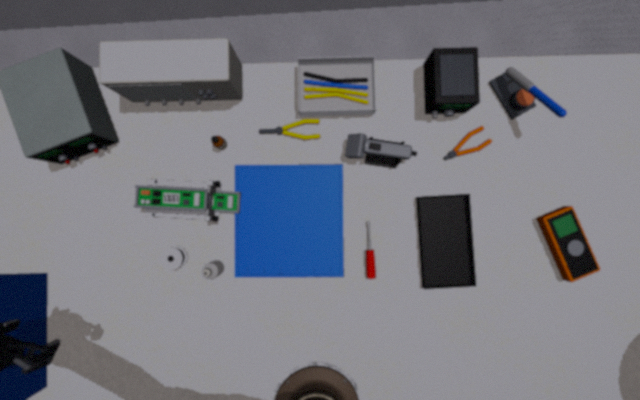

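View pics/scene0.png

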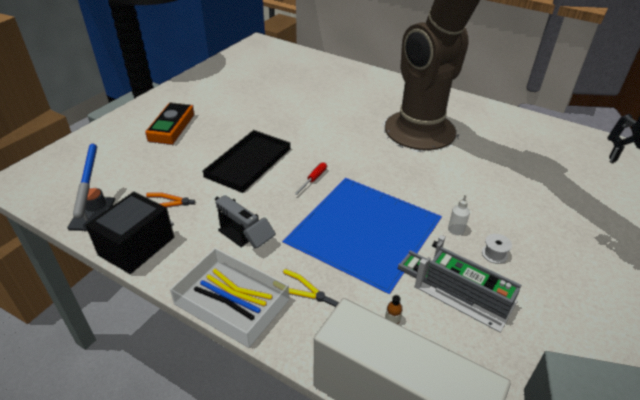

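The top view shows the magazine pile at (170,198) with the bottom carrier's end at (228,202). The mat is at (290,220), the scanner on its rest at (380,150) with its nose to the left, the tray at (446,240) and the screwdriver at (370,250). The scene view agrees.

```bash
python3 - <<'E'
from h import *
for n in ('top','scene'):
    c=load(n+'0.png'); P=cloud(c); hsv=cv2.cvtColor(c['img'],cv2.COLOR_RGB2HSV)
    X,Y,Z=P[...,0],P[...,1],P[...,2]
    ok=c['range_z']>0
    def rect(m,name,minn=30):
        q=P[m&ok]
        if len(q)<minn: print(name,len(q)); return
        k,l,s,_=cv2.connectedComponentsWithStats((m&ok).astype(np.uint8)); i=1+np.argmax(s[1:,4]); q=P[l==i]
        r=cv2.minAreaRect((q[:,:2]*1000).astype(np.float32)); print(n,name,len(q),'c',np.round(r[0],1),'s',np.round(r[1],1),'a',round(r[2],2),'z',np.percentile(q[:,2],[5,50,95]).round(4))
    h,s,v=cv2.split(hsv)
    box=lambda a,b,c_,d:(X>a)&(X<b)&(Y>c_)&(Y<d)
    rect((h>100)&(h<125)&(s>150)&(v>80)&box(.2,.75,-.15,.3),'mat')
    rect((v<70)&box(.25,.7,-.5,-.2)&(Z<.04),'tray')
    rect((Z>.015)&(Z<.035)&box(.25,.7,-.5,-.2),'traywall')
    rect(box(.4,.7,.16,.5)&(Z>.06)&(Z<.09)&(h>40)&(h<90)&(s>80),'pilegreen')
    rect(box(.4,.7,.16,.5)&(Z>.065)&(Z<.082),'piletop')
    rect(box(.4,.7,.16,.5)&(Z>.082)&(Z<.095),'posts')
    rect(box(.4,.62,.1,.26)&(Z>.009)&(Z<.03),'carrier0end')
    rect(box(.6,.75,-.25,0)&(Z>.068)&(Z<.09),'handle')
    rect(box(.6,.75,-.25,0)&(Z>.03)&(Z<.09),'scanner')
E
python3 - <<'E'
import cv2
t=cv2.imread('pics/top0.png'); s=cv2.imread('pics/scene0.png')
a=cv2.resize(t[120:230,120:260],None,fx=4,fy=4,interpolation=2)
b=cv2.resize(t[120:230,330:430],None,fx=2,fy=2,interpolation=2)
import numpy as np
o=np.zeros((440,800,3),np.uint8); o[:440,:560]=a; o[:220,560:760]=b
cv2.imwrite('pics/crop1.png',o)
E
```

```text
top mat 11601 c [494.   62.9] s [285. 295.] a 89.15 z [0.0007 0.0039 0.007 ]
top tray 4829 c [ 431.3 -346.7] s [235.8 135.4] a 1.96 z [0.0025 0.0057 0.0248]
top traywall 690 c [ 430.9 -347.4] s [240.  136.7] a 1.96 z [0.0164 0.0248 0.0284]
top pilegreen 781 c [558.  351.7] s [169.3  44.2] a 85.83 z [0.0645 0.0677 0.0744]
top piletop 1592 c [556.  343.9] s [197.4  97.7] a 85.83 z [0.0657 0.0696 0.0774]
top posts 26 c [591.7 248.3] s [12.  10.1] a 89.86 z [0.0832 0.0853 0.0871]
top carrier0end 510 c [551.3 225.6] s [69.3 64.5] a 85.29 z [0.0098 0.0139 0.0214]
top handle 783 c [ 674.4 -182.5] s [136.4  58.8] a 86.03 z [0.0692 0.0779 0.082 ]
top scanner 1209 c [ 671.  -171.3] s [161.   61.1] a 80.79 z [0.0457 0.0748 0.0816]
scene mat 9499 c [494.6  65. ] s [287.2 302.7] a 89.1 z [0.0001 0.0029 0.0057]
scene tray 2828 c [ 433.5 -345.6] s [246.7 140.2] a 2.16 z [0.0009 0.005  0.0232]
scene traywall 647 c [ 432.9 -347.7] s [247.7 143.1] a 1.84 z [0.0158 0.0217 0.0263]
scene pilegreen 327 c [557.2 337.5] s [89.1 48.5] a 85.75 z [0.0643 0.067  0.0723]
scene piletop 2103 c [559.1 344.8] s [195.7 100.3] a 85.16 z [0.0658 0.0705 0.077 ]
scene posts 25 c [505.7 257.1] s [11.8 15.4] a 88.8 z [0.0827 0.0843 0.0876]
scene carrier0end 318 c [548.6 216.1] s [46.9 61. ] a 85.8 z [0.0097 0.016  0.0206]
scene handle 639 c [ 668.6 -181.5] s [137.4  58.4] a 76.71 z [0.0689 0.0764 0.0802]
scene scanner 1404 c [ 675.5 -170. ] s [162.5  63.1] a 81.81 z [0.0392 0.0662 0.0795]
```

View pics/crop1.png

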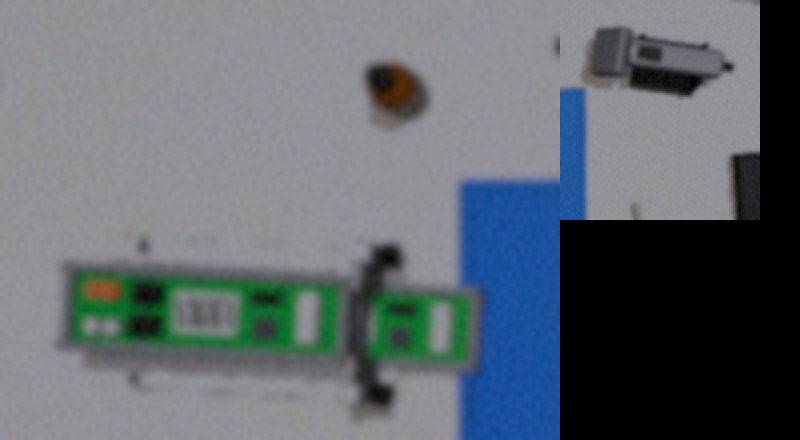

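The crop shows the exposed carrier end at about (380–480, 287–370) in crop pixels, with the gate posts at (385,257) and (378,393). Next I'll refine the carrier and scanner axes.

```bash
python3 - <<'E'
from h import *
c=load('top0.png'); P=cloud(c); h,s,v=cv2.split(cv2.cvtColor(c['img'],cv2.COLOR_RGB2HSV))
g=((h>45)&(h<85)&(s>90)&(v>50)).astype(np.uint8)
k,l,st,ce=cv2.connectedComponentsWithStats(g)
for i in range(1,k):
    if st[i,4]>40:
        cn=cv2.findContours((l==i).astype(np.uint8),0,1)[0][0]; r=cv2.minAreaRect(cn)
        b=cv2.boxPoints(r); z=.067 if st[i,4]>400 else .011
        w=np.array([ray(c,*p,z)[:2] for p in b])*1000
        print(st[i],'ctr',w.mean(0).round(1),w.round(0).tolist())
for n in('top','scene'):
    c=load(n+'0.png');P=cloud(c);X,Y,Z=P[...,0],P[...,1],P[...,2]
    for name,m in (('handle',(X>.6)&(X<.75)&(Y>-.25)&(Y<0)&(Z>.071)&(Z<.09)),):
        q=P[m]
        for a in np.arange(-.26,-.09,.01):
            t=q[(q[:,1]>=a)&(q[:,1]<a+.01)]
            if len(t): print(n,'y',round(a+.005,3),len(t),'x',np.percentile(t[:,0],[3,97]).round(4),'mid',np.percentile(t[:,0],[3,97]).mean().round(4),'z',np.median(t[:,2]).round(4))
E
```

```text
[138 188  67  21 698] ctr [558.  351.3] [[542.0, 436.0], [586.0, 433.0], [574.0, 267.0], [530.0, 269.0]]
[211 193  27  18 307] ctr [548.3 231.7] [[529.0, 267.0], [572.0, 264.0], [568.0, 196.0], [524.0, 199.0]]
[553 214  25  24 390] ctr [ 463.9 -663.3] [[477.0, -629.0], [497.0, -680.0], [451.0, -698.0], [430.0, -647.0]]
top y -0.245 52 x [0.6427 0.6727] mid 0.6577 z 0.0786
top y -0.235 57 x [0.6432 0.6761] mid 0.6596 z 0.0783
top y -0.225 55 x [0.6449 0.677 ] mid 0.661 z 0.0784
top y -0.215 59 x [0.6464 0.6786] mid 0.6625 z 0.0781
top y -0.205 56 x [0.6489 0.6797] mid 0.6643 z 0.0784
top y -0.195 53 x [0.6507 0.6813] mid 0.666 z 0.0781
top y -0.185 57 x [0.6522 0.6839] mid 0.6681 z 0.0782
top y -0.175 50 x [0.6544 0.6862] mid 0.6703 z 0.0789
top y -0.165 60 x [0.6553 0.6873] mid 0.6713 z 0.079
top y -0.155 59 x [0.6578 0.6904] mid 0.6741 z 0.0795
top y -0.145 55 x [0.6583 0.69  ] mid 0.6742 z 0.0785
top y -0.135 35 x [0.6612 0.7012] mid 0.6812 z 0.0769
top y -0.125 49 x [0.6515 0.7054] mid 0.6784 z 0.0726
top y -0.115 2 x [0.654  0.6584] mid 0.6562 z 0.0751
scene y -0.245 31 x [0.6472 0.6762] mid 0.6617 z 0.0767
scene y -0.235 46 x [0.6484 0.6794] mid 0.6639 z 0.0771
scene y -0.225 37 x [0.6502 0.6788] mid 0.6645 z 0.0771
scene y -0.215 41 x [0.6514 0.6816] mid 0.6665 z 0.0765
scene y -0.205 43 x [0.6548 0.684 ] mid 0.6694 z 0.0769
scene y -0.195 46 x [0.6543 0.685 ] mid 0.6696 z 0.0768
scene y -0.185 45 x [0.6559 0.6875] mid 0.6717 z 0.0767
scene y -0.175 43 x [0.6583 0.6893] mid 0.6738 z 0.0778
scene y -0.165 39 x [0.6598 0.6905] mid 0.6752 z 0.0775
scene y -0.155 48 x [0.6626 0.6926] mid 0.6776 z 0.078
scene y -0.145 51 x [0.6645 0.693 ] mid 0.6788 z 0.0772
scene y -0.135 45 x [0.6651 0.6925] mid 0.6788 z 0.0757
scene y -0.125 9 x [0.6744 0.7084] mid 0.6914 z 0.0721
scene y -0.115 7 x [0.6547 0.6801] mid 0.6674 z 0.0721
```

>>> step_arm(linear=[[-0.8,-0.4,0],[-1.6,-0.8,0],[-2.5,-1.2,0],[-3.3,-1.7,0],[-4.2,-2.1,0],[-5.0,-2.5,0],[-5.8,-2.9,0],[-6.66,-3.34,0],[-6.66,-3.34,0.6],[-6.66,-3.34,1.5],[-6.66,-3.34,2.0],[-6.66,-3.34,2.0]], yaw=[0.8,1.6,2.5,3.4,4.2,5.1,6.0,6.77,6.77,6.77,6.77,6.77], grip=[0.2,0.2,0.2,0.2,0.2,0.2,0.2,0.2,0.2,0.2,0.2,0.2])

```text
clock: 1.6
eef_pos: [0.5459, 0.2004, 0.1815]
tool_rot: [[0.075, 0.997, -0.005], [0.997, -0.075, -0.003], [-0.003, -0.005, -1.0]]
wrist_force: [0.1, 0.5, 0.4]
grip_width: 0.0683
```

```bash
python3 - <<'E'
from h import *
s=observe(); print({k:np.round(s[k],4).tolist() for k in('clock','eef_pos','tool_rot','wrist_force','grip_width','joint_positions')})
for n in('scene','top'):
    c=save(n,n+'1.png'); P=cloud(c); e=s['eef_pos']
    m=(abs(P[...,0]-e[0])<.07)&(abs(P[...,1]-e[1])<.03)&(P[...,2]>.06)&(P[...,2]<e[2]-.01)
    q=P[m]; print(n,len(q))
    for a in np.arange(e[0]-.07,e[0]+.07,.01):
        t=q[(q[:,0]>=a)&(q[:,0]<a+.01)]
        if len(t)>5: print(round(a-e[0],3),len(t),'tip dz',(e[2]-np.percentile(t[:,2],[1,5])).round(4))
E
```

```text
{'clock': 1.6, 'eef_pos': [0.5459, 0.2004, 0.1815], 'tool_rot': [[0.0745, 0.9972, -0.0047], [0.9972, -0.0745, -0.0025], [-0.0029, -0.0045, -1.0]], 'wrist_force': [0.0643, 0.4819, 0.3783], 'grip_width': 0.0683, 'joint_positions': [-0.6854, 0.4856, 0.3351, 1.8422, -0.2045, 0.8529, -0.3248]}
scene 294
-0.06 6 tip dz [0.0181 0.0171]
-0.05 7 tip dz [0.049  0.0483]
-0.04 109 tip dz [0.0637 0.0621]
0.03 30 tip dz [0.0657 0.0652]
0.04 92 tip dz [0.0619 0.0586]
0.05 11 tip dz [0.0375 0.0292]
0.06 37 tip dz [0.0185 0.0172]
top 96
-0.05 36 tip dz [0.05   0.0479]
-0.04 10 tip dz [0.0485 0.0484]
0.03 14 tip dz [0.0519 0.0509]
0.04 24 tip dz [0.0553 0.0458]
```

View pics/scene1.png

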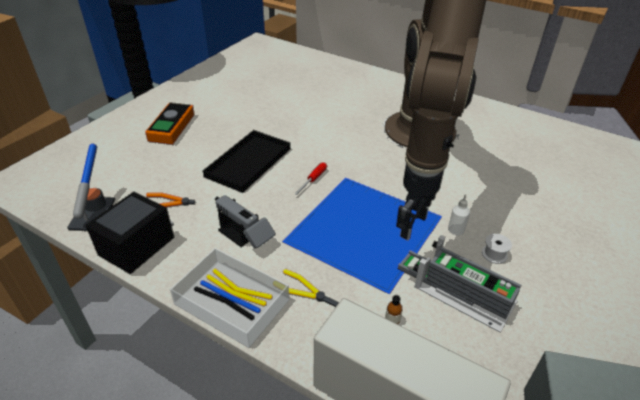

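The scene view shows the gripper at (410,215) hovering just in front of the exposed carrier end at (415,260). The fingertips are about 66 mm ahead of the TCP at this opening.

>>> step_arm(linear=[[0,0.02,0.6],[0,0.02,1.2],[0,0.02,1.6],[0,0.02,1.77],[0,0.02,1.77],[0,0.02,1.77],[0,0.02,1.77],[0,0.02,1.77],[0,0.02,1.77]], yaw=[0,0,0,0,0,0,0,0,0], grip=[0.2,0.2,0.2,0.2,0.2,1,1,1,1])

```text
clock: 2.82
eef_pos: [0.5493, 0.2012, 0.0797]
tool_rot: [[0.074, 0.997, 0.002], [0.997, -0.074, 0.001], [0.001, 0.002, -1.0]]
wrist_force: [-1.1, -1.6, 5.5]
grip_width: 0.0541
```

>>> step_arm(linear=[[-0.15,0,0],[-0.4,0,0],[-0.7,0,0],[-1.0,0,0],[-1.3,0,0],[-1.6,0,0],[-1.9,0,0],[-2.2,0,0],[-2.5,0,0],[-2.8,0,0],[-2.8,0,0],[-2.8,0,0]], yaw=[0,0,0,0,0,0,0,0,0,0,0,0], grip=[1,1,1,1,1,1,1,1,1,1,1,1])

```text
clock: 4.32
eef_pos: [0.5361, 0.033, 0.0777]
tool_rot: [[0.075, 0.997, 0.0], [0.997, -0.075, -0.0], [-0.0, 0.0, -1.0]]
wrist_force: [-0.2, -2.5, 2.8]
grip_width: 0.0541
```

```bash
python3 - <<'E'
from h import *
s=observe(); print({k:np.round(s[k],4).tolist() for k in('clock','eef_pos','wrist_force','grip_width')})
a=save('scene','scene2.png'); b=save('top','top2.png')
o=np.zeros((560,800,3),np.uint8)
o[:,:400]=cv2.resize(a['img'][170:345,350:510],(400,560)[:1]+(437,),interpolation=2)[:1]*0
o[:437,:400]=cv2.resize(a['img'][170:345,350:510],(400,437),interpolation=2)
o[:400,400:]=cv2.resize(b['img'][150:250,130:230],(400,400),interpolation=2)[:, :400]
cv2.imwrite('pics/crop2.png',o[:440,:,::-1])
E
```

```text
{'clock': 4.325, 'eef_pos': [0.5361, 0.033, 0.0777], 'wrist_force': [-0.1743, -2.5361, 2.7907], 'grip_width': 0.0541}
```

View pics/crop2.png

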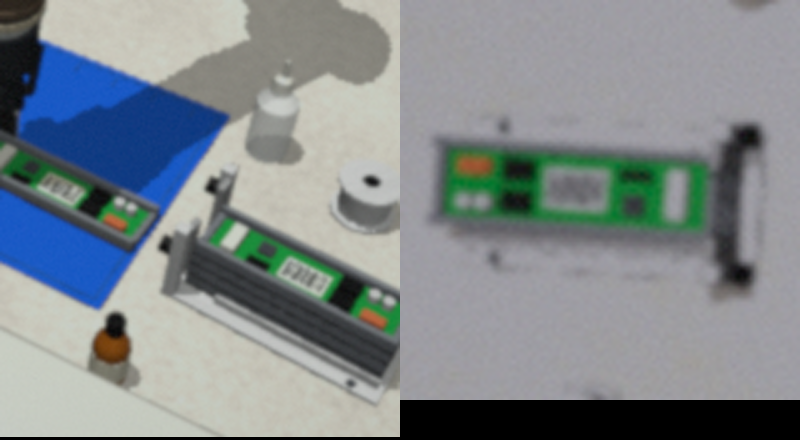

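The pile has sunk squarely behind the gate, and the drawn carrier lies on the mat. I'll release it and rise.

>>> step_arm(linear=[[0,0,0],[0,0,0],[0,0,0],[0,0,-0.3],[0,0,-1.0],[0,0,-1.8],[0,0,-2.5],[0,0,-2.5]], yaw=[0,0,0,0,0,0,0,0], grip=[0.1,0.1,0.1,0.1,0.1,0.1,0.1,0.1])

```text
clock: 5.42
eef_pos: [0.5378, 0.0333, 0.2322]
tool_rot: [[0.075, 0.997, 0.007], [0.997, -0.075, 0.002], [0.002, 0.007, -1.0]]
wrist_force: [-0.2, 0.2, -1.4]
grip_width: 0.0769
```

```bash
cat > car.py <<'E'
from h import *
def label(c,z=.009):
    # white label: bright low-sat blob enclosed in the green board on the mat
    h,s,v=cv2.split(cv2.cvtColor(c['img'],cv2.COLOR_RGB2HSV)); P=cloud(c)
    g=((h>45)&(h<85)&(s>80)&(v>40)&(P[...,1]<.24)&(P[...,1]>-.1)&(P[...,0]>.4)&(P[...,0]<.7)).astype(np.uint8)
    g=cv2.morphologyEx(g,cv2.MORPH_CLOSE,np.ones((13,13)))
    k,l,st,ce=cv2.connectedComponentsWithStats(g); i=1+np.argmax(st[1:,4])
    cn=cv2.findContours((l==i).astype(np.uint8),0,1)[0][0]; r=cv2.minAreaRect(cn)
    w=np.array([ray(c,*p,.011)[:2] for p in cv2.boxPoints(r)])*1000
    return w.mean(0).round(1), w.round(0).tolist()
E
python3 - <<'E'
from car import *
s=observe(); print({k:np.round(s[k],4).tolist() for k in('clock','eef_pos','wrist_force','grip_width')})
for n in('scene','top'):
    c=save(n,n+'3.png'); print(n,label(c)); P=cloud(c)
    m=(P[...,0]>.48)&(P[...,0]<.61)&(P[...,1]>.0)&(P[...,1]<.22)&(P[...,2]>.012)&(P[...,2]<.035)
    q=P[m]; r=cv2.minAreaRect((q[:,:2]*1000).astype(np.float32)); print(r,np.percentile(q[:,2],[5,50,95,99]))
E
```

```text
{'clock': 5.425, 'eef_pos': [0.5378, 0.0333, 0.2322], 'wrist_force': [-0.1702, 0.1533, -1.4159], 'grip_width': 0.0769}
scene (array([538.9, 115.5]), [[554.0, 34.0], [514.0, 26.0], [525.0, 199.0], [562.0, 203.0]])
((540.829345703125, 115.19282531738281), (180.00283813476562, 61.094242095947266), 86.50251007080078) [0.01242802 0.01565998 0.01890834 0.01983985]
top (array([585.4, 417.8]), [[585.0, 418.0], [585.0, 418.0], [585.0, 418.0], [585.0, 418.0]])Traceback (most recent call last):
  File "<stdin>", line 6, in <module>
    return _quantile_unchecked(
        a, q, axis, out, overwrite_input, method, keepdims, weights)
    return _ureduce(a,
                    func=_quantile_ureduce_func,
    ...<5 lines>...
                    overwrite_input=overwrite_input,
                    method=method)
    r = func(a, **kwargs)
    result = _quantile(arr,
                       quantiles=q,
    ...<2 lines>...
                       out=out,
                       weights=wgt)
    slices_having_nans = np.isnan(arr[-1, ...])
                                  ~~~^^^^^^^^^
IndexError: index -1 is out of bounds for axis 0 with size 0
```

>>> step_arm(linear=[[-0.7,0.5,0],[-1.4,1.0,0],[-2.1,1.5,0],[-2.8,2.0,0],[-3.47,2.47,0],[-3.47,2.47,0],[-3.47,2.47,0]], yaw=[0.1,0.2,0.3,0.4,0.56,0.56,0.56], grip=[0.1,0.1,0.1,0.1,0.1,0.1,0.1])

```text
clock: 6.4
eef_pos: [0.6676, -0.1848, 0.226]
tool_rot: [[0.172, 0.985, -0.003], [0.985, -0.172, 0.001], [0.001, -0.003, -1.0]]
wrist_force: [-0.4, 1.2, 0.9]
grip_width: 0.0771
```

```bash
python3 - <<'E'
from car import *
s=observe(); e=s['eef_pos']; print({k:np.round(s[k],4).tolist() for k in('clock','eef_pos','tool_rot')})
for n in('scene','top'):
    c=save(n,n+'4.png'); print(n,label(c)); P=cloud(c)
    m=(P[...,0]>.48)&(P[...,0]<.61)&(P[...,1]>.0)&(P[...,1]<.22)&(P[...,2]>.012)&(P[...,2]<.035)
    q=P[m]; r=cv2.minAreaRect((q[:,:2]*1000).astype(np.float32)); print(r)
    # fingers as each camera sees them, for camera-vs-arm bias
    m=(abs(P[...,0]-e[0])<.07)&(abs(P[...,1]-e[1])<.03)&(P[...,2]>.1)&(P[...,2]<e[2]-.03)
    q=P[m]; L=q[:,0]<e[0]
    if len(q)>10: print('fingers',len(q),q[L].min(0),q[L].max(0),q[~L].min(0),q[~L].max(0))
c=load('scene4.png'); cv2.imwrite('pics/crop4.png',cv2.resize(c['img'][130:270,190:310][:,:,::-1],None,fx=4,fy=4,interpolation=2))
E
```

```text
{'clock': 6.4, 'eef_pos': [0.6676, -0.1848, 0.226], 'tool_rot': [[0.1716, 0.9852, -0.0029], [0.9852, -0.1716, 0.001], [0.0005, -0.003, -1.0]]}
scene (array([538.1, 115.3]), [[552.0, 33.0], [512.0, 26.0], [525.0, 199.0], [563.0, 203.0]])
((540.6380615234375, 115.02235412597656), (181.54522705078125, 61.120262145996094), 87.35589599609375)
fingers 211 [ 0.61644737 -0.19007267  0.16156743] [ 0.63430318 -0.16443001  0.19513089] [ 0.70507783 -0.19997131  0.16431956] [ 0.72067333 -0.17830734  0.19585538]
top (array([540.3, 113.5]), [[524.0, 198.0], [567.0, 196.0], [557.0, 29.0], [514.0, 31.0]])
((539.4539794921875, 114.31581115722656), (179.47811889648438, 55.98378372192383), 86.58201599121094)
```

View pics/crop4.png

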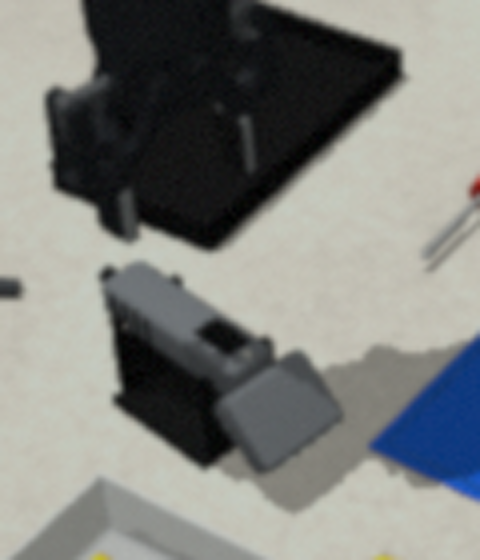

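The crop shows the gripper directly above the handle. The handle's tail is at (110,280) and the nose at (280,410), with both saddles clear of the finger lanes. I'll descend and grip.

>>> step_arm(linear=[[0,0.02,0.5],[0,0.02,1.0],[0,0.02,1.5],[0,0.02,1.8],[0,0.02,1.8],[0,0.02,1.8],[0,0.02,1.8],[0,0.02,1.8],[0,0.02,1.8],[0,0.02,1.8],[0,0.02,1.8]], yaw=[0,0,0,0,0,0,0,0,0,0,0], grip=[0.1,0.1,0.1,0.1,0.1,0.1,1,1,1,1,1])

```text
clock: 7.88
eef_pos: [0.6699, -0.1857, 0.1206]
tool_rot: [[0.172, 0.985, 0.001], [0.985, -0.172, -0.0], [0.0, 0.001, -1.0]]
wrist_force: [-1.5, 0.8, 5.5]
grip_width: 0.0332
```

>>> step_arm(linear=[[0,0,-0.4],[0,0,-0.9],[0,0,-1.3],[0.4,-0.6,-1.3],[0.8,-1.3,-1.3],[1.2,-2.0,-1.3],[1.6,-2.6,-1.3],[1.86,-3.0,-1.1],[1.86,-3.0,-0.84],[1.86,-3.0,-0.84],[1.86,-3.0,-0.84]], yaw=[0,0,0,0,0,0,0,0,0,0,0], grip=[1,1,1,1,1,1,1,1,1,1,1])

```text
clock: 9.25
eef_pos: [0.512, -0.0457, 0.1702]
tool_rot: [[0.173, 0.985, 0.0], [0.985, -0.173, -0.001], [-0.001, 0.0, -1.0]]
wrist_force: [0.6, -0.2, -1.6]
grip_width: 0.033
```

```bash
python3 - <<'E'
from car import *
s=observe(); e=s['eef_pos']; print({k:np.round(s[k],4).tolist() for k in('clock','eef_pos','tool_rot','wrist_force','grip_width')})
u=s['tool_rot'][:,0]
for n in('scene','top'):
    c=save(n,n+'5.png'); P=cloud(c)-e
    a=P@u; b=P@s['tool_rot'][:,1]; z=P[...,2]
    m=(a>.03)&(a<.14)&(abs(b)<.045)&(z>-.14)&(z<-.02)&(P[...,2]+e[2]>.035)
    print(n,m.sum())
    for lo in np.arange(.03,.14,.01):
        t=m&(a>=lo)&(a<lo+.01)
        if t.sum()>4: print(round(lo,3),t.sum(),'b',np.percentile(b[t],[3,97]).round(4),'z',(np.percentile(z[t],[3,50,97])+e[2]).round(4))
c=load('scene5.png'); cv2.imwrite('pics/crop5.png',cv2.resize(c['img'][140:300,270:430][:,:,::-1],None,fx=3.5,fy=3.5,interpolation=2))
E
```

```text
{'clock': 9.25, 'eef_pos': [0.512, -0.0457, 0.1702], 'tool_rot': [[0.1727, 0.985, 0.0003], [0.985, -0.1727, -0.0007], [-0.0006, 0.0004, -1.0]], 'wrist_force': [0.6099, -0.1533, -1.6433], 'grip_width': 0.033}
scene 721
0.03 61 b [-0.0117  0.0175] z [0.1059 0.1265 0.1311]
0.04 66 b [-0.0146  0.0185] z [0.1069 0.1257 0.1294]
0.05 81 b [-0.0213  0.0312] z [0.1035 0.118  0.1279]
0.06 126 b [-0.0265  0.0316] z [0.0961 0.1175 0.122 ]
0.07 151 b [-0.0271  0.0319] z [0.0852 0.109  0.1164]
0.08 143 b [-0.0267  0.0311] z [0.0818 0.099  0.1072]
0.09 93 b [-0.0244  0.0283] z [0.0836 0.0917 0.0985]
top 143
0.08 95 b [-0.0294  0.0274] z [0.0956 0.1007 0.1064]
0.09 44 b [-0.0292  0.0243] z [0.0889 0.0937 0.0966]
```

View pics/crop5.png

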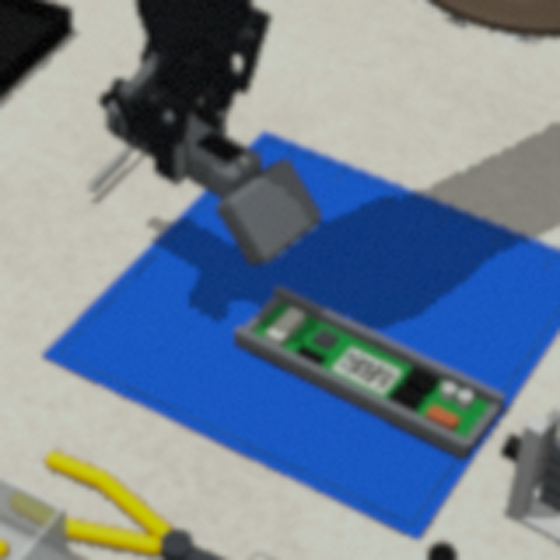

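The scanner is level and points at the label. The nose is at crop (270,210) and the label at (370,370). Both the predicted beam point and the label are at about (0.540, 0.114). I'll hold still here.

>>> step_arm(linear=[[0,0,0],[0,0,0],[0,0,0],[0,0,0],[0,0,0],[0,0,0],[0,0,0],[0,0,0],[0,0,0],[0,0,0],[0,0,0],[0,0,0]], yaw=[0,0,0,0,0,0,0,0,0,0,0,0], grip=[1,1,1,1,1,1,1,1,1,1,1,1])

```text
clock: 10.85
eef_pos: [0.5113, -0.0447, 0.1701]
tool_rot: [[0.171, 0.985, -0.0], [0.985, -0.171, 0.0], [0.0, -0.0, -1.0]]
wrist_force: [-0.0, -0.4, -1.7]
grip_width: 0.0332
```

>>> step_arm(linear=[[0,0,-0.46],[-0.4,0.6,-0.46],[-0.8,1.3,-0.46],[-1.2,2.0,-0.46],[-1.6,2.6,-0.46],[-1.86,3.0,-0.46],[-1.86,3.0,-0.46],[-1.86,3.0,-0.46],[-1.86,3.0,0.0],[-1.86,3.0,0.3],[-1.86,3.0,0.3],[-1.86,3.0,0.3]], yaw=[0,0,0,0,0,0,0,0,0,0,0,0], grip=[1,1,1,1,1,1,1,1,1,1,1,1])

```text
clock: 12.35
eef_pos: [0.6698, -0.1854, 0.1528]
tool_rot: [[0.171, 0.985, 0.001], [0.985, -0.171, -0.0], [-0.0, 0.001, -1.0]]
wrist_force: [-0.5, -0.2, -1.7]
grip_width: 0.0332
```

>>> step_arm(linear=[[0,0,0.15],[0,0,0.3],[0,0,0.42],[0,0,0.5],[0,0,0.52],[0,0,0.53],[0,0,0.53]], yaw=[0,0,0,0,0,0,0], grip=[1,1,1,1,1,1,1])

```text
clock: 13.22
eef_pos: [0.6696, -0.1856, 0.1207]
tool_rot: [[0.171, 0.985, 0.0], [0.985, -0.171, -0.0], [0.0, 0.001, -1.0]]
wrist_force: [-0.9, 0.7, 1.1]
grip_width: 0.0329
```

Seated with light contact. I'll release and rise.

>>> step_arm(linear=[[0,0,0],[0,0,0],[0,0,0],[0,0,0],[0,0,-0.4],[0,0,-1.0],[0,0,-1.7],[0,0,-1.8],[0,0,-1.8]], yaw=[0,0,0,0,0,0,0,0,0], grip=[0.1,0.1,0.1,0.1,0.1,0.1,0.1,0.1,0.1])

```text
clock: 14.35
eef_pos: [0.6695, -0.1854, 0.2284]
tool_rot: [[0.171, 0.985, 0.001], [0.985, -0.171, 0.0], [0.0, 0.001, -1.0]]
wrist_force: [-0.6, 0.4, -0.4]
grip_width: 0.0769
```

```bash
python3 - <<'E'
from car import *
s=observe(); e=s['eef_pos']; print({k:np.round(s[k],4).tolist() for k in('clock','eef_pos','tool_rot','grip_width','joint_positions')})
c=save('top','top6.png'); print(label(c)); P=cloud(c)
m=(P[...,0]>.48)&(P[...,0]<.61)&(P[...,1]>.0)&(P[...,1]<.22)&(P[...,2]>.012)&(P[...,2]<.035)
print(cv2.minAreaRect((P[m][:,:2]*1000).astype(np.float32)))
c=save('scene','scene6.png'); P=cloud(c); X,Y,Z=P[...,0],P[...,1],P[...,2]
q=P[(X>.6)&(X<.75)&(Y>-.27)&(Y<0)&(Z>.071)&(Z<.09)]
for a in np.arange(-.26,-.11,.02):
    t=q[(q[:,1]>=a)&(q[:,1]<a+.01)]
    if len(t)>4: print(round(a+.005,3),len(t),np.percentile(t[:,0],[3,97]).mean().round(4),np.median(t[:,2]).round(4))
E
```

```text
{'clock': 14.35, 'eef_pos': [0.6695, -0.1854, 0.2284], 'tool_rot': [[0.1714, 0.9852, 0.0006], [0.9852, -0.1714, 0.0002], [0.0003, 0.0006, -1.0]], 'grip_width': 0.0769, 'joint_positions': [-0.0635, 0.6176, 0.4119, 1.5096, -0.2678, 1.0699, 0.2373]}
(array([540.3, 113.5]), [[524.0, 198.0], [567.0, 196.0], [557.0, 29.0], [513.0, 31.0]])
((539.3811645507812, 113.83541870117188), (178.49810791015625, 55.921302795410156), 86.59200286865234)
-0.235 42 0.6621 0.0773
-0.215 42 0.6661 0.077
-0.195 41 0.6696 0.0767
-0.175 45 0.6733 0.0771
-0.155 43 0.6767 0.0782
-0.135 48 0.6778 0.0759
```

>>> step_arm(linear=[[0.8,-0.5,0],[1.5,-1.0,0],[2.2,-1.5,0],[3.0,-2.0,0],[3.8,-2.5,0],[4.54,-2.99,0],[4.54,-2.99,0.3],[4.54,-2.99,1.0],[4.54,-2.99,1.5],[4.54,-2.99,1.5]], yaw=[-0.1,-0.2,-0.3,-0.4,-0.5,-0.57,-0.57,-0.57,-0.57,-0.57], grip=[0.1,0.1,0.1,0.1,0.1,0.1,0.1,0.1,0.1,0.1])

```text
clock: 15.7
eef_pos: [0.5374, 0.1132, 0.1354]
tool_rot: [[0.073, 0.997, -0.006], [0.997, -0.073, -0.002], [-0.003, -0.006, -1.0]]
wrist_force: [-0.3, -0.2, 0.2]
grip_width: 0.0765
```

>>> step_arm(linear=[[0,0.02,0.5],[0,0.02,0.9],[0,0.02,1.08],[0,0.02,1.08],[0,0.02,1.08],[0,0.02,1.08],[0,0.02,1.08],[0,0.02,1.08],[0,0.02,1.08]], yaw=[0,0,0,0,0,0,0,0,0], grip=[0.1,0.1,0.1,0.1,0.1,1,1,1,1])

```text
clock: 16.82
eef_pos: [0.5412, 0.1137, 0.0746]
tool_rot: [[0.073, 0.997, 0.002], [0.997, -0.073, 0.001], [0.001, 0.002, -1.0]]
wrist_force: [-0.3, -0.9, 7.3]
grip_width: 0.0543
```

>>> step_arm(linear=[[0,0,-0.3],[0,0,-0.8],[0,0,-1.3],[-0.5,-0.1,-1.5],[-1.2,-0.2,-1.5],[-2.0,-0.35,-1.5],[-2.8,-0.5,-1.5],[-3.6,-0.6,-1.5],[-4.4,-0.7,-1.5],[-5.2,-0.85,-1.5],[-6.0,-1.0,-1.5],[-6.8,-1.1,-1.5]], yaw=[0,0,0,0.5,1.4,2.3,3.2,4.1,5.0,5.9,6.7,7.4], grip=[1,1,1,1,1,1,1,1,1,1,1,1])

```text
clock: 18.32
eef_pos: [0.4435, -0.2904, 0.1642]
tool_rot: [[0.98, 0.198, 0.0], [0.198, -0.98, 0.001], [0.001, -0.001, -1.0]]
wrist_force: [1.7, -0.3, -1.9]
grip_width: 0.0545
```

```bash
python3 - <<'E'
from h import *
s=observe(); e=s['eef_pos']; print({k:np.round(s[k],4).tolist() for k in('clock','eef_pos','tool_rot','grip_width','joint_positions')})
d=np.array([.4315,-.3465,0.16])-e; print((s['tool_rot'].T@d/.06).round(3), np.degrees(np.arctan2(s['tool_rot'][1,0],s['tool_rot'][0,0]))-1.96)
E
```

```text
{'clock': 18.325, 'eef_pos': [0.4435, -0.2904, 0.1642], 'tool_rot': [[0.9801, 0.1984, 0.0004], [0.1984, -0.9801, 0.0006], [0.0005, -0.0005, -1.0]], 'grip_width': 0.0545, 'joint_positions': [-0.0477, 0.5023, 0.7084, 2.0002, -0.4533, 0.7994, -0.4474]}
[-0.382  0.877  0.069] 9.481887860656492
```

>>> step_arm(linear=[[-0.2,0.45,0],[-0.42,0.89,0],[-0.42,0.89,0],[-0.42,0.89,0],[-0.42,0.89,0],[-0.42,0.89,0]], yaw=[0.5,0.98,0.98,0.98,0.98,0.98], grip=[1,1,1,1,1,1])

```text
clock: 19.08
eef_pos: [0.4318, -0.3452, 0.1636]
tool_rot: [[0.999, 0.037, 0.0], [0.037, -0.999, 0.0], [0.0, -0.0, -1.0]]
wrist_force: [0.3, -0.4, -1.5]
grip_width: 0.0543
```

```bash
python3 - <<'E'
from h import *
s=observe(); print({k:np.round(s[k],4).tolist() for k in('clock','eef_pos','tool_rot','grip_width','wrist_force')})
c=save('scene','scene7.png'); b=save('top','top7.png')
o=np.hstack([cv2.resize(c['img'][90:250,180:340],(400,400),interpolation=2),cv2.resize(b['img'][170:310,380:520],(400,400),interpolation=2)])
cv2.imwrite('pics/crop7.png',o[:,:,::-1])
E
```

```text
{'clock': 19.075, 'eef_pos': [0.4318, -0.3452, 0.1636], 'tool_rot': [[0.9993, 0.0368, 0.0002], [0.0368, -0.9993, 0.0005], [0.0003, -0.0005, -1.0]], 'grip_width': 0.0543, 'wrist_force': [0.3184, -0.4048, -1.5095]}
```

View pics/crop7.png

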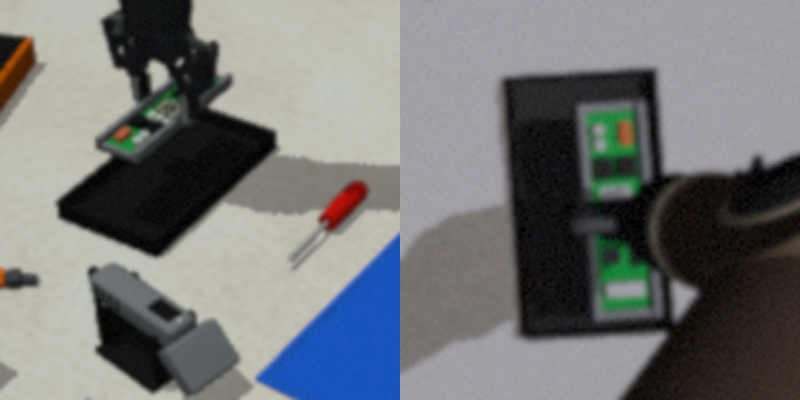

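The carrier is held level and parallel above the tray. Its sideways offset in the top view, at crop (618,210) against the tray's middle (588,205), is parallax from the height. I'll lower and release.

>>> step_arm(linear=[[0,0,0.4],[0,0,0.8],[0,0,1.1],[0,0,1.3],[0,0,1.4],[0,0,1.46],[0,0,1.46],[0,0,1.46]], yaw=[0,0,0,0,0,0,0,0], grip=[1,1,1,1,1,1,1,1])

```text
clock: 20.18
eef_pos: [0.4316, -0.3462, 0.0763]
tool_rot: [[0.999, 0.035, 0.001], [0.035, -0.999, -0.0], [0.001, 0.0, -1.0]]
wrist_force: [-0.1, -0.3, -1.7]
grip_width: 0.0544
```

>>> step_arm(linear=[[0,0,0.02],[0,0,0.03],[0,0,0.03],[0,0,0.03],[0,0,0.03],[0,0,0.03],[0,0,-0.3],[0,0,-1.0],[0,0,-1.8],[0,0,-2.6],[0,0,-3.0],[0,0,-3.0]], yaw=[0,0,0,0,0,0,0,0,0,0,0,0], grip=[1,1,1,0.15,0.15,0.15,0.15,0.15,0.15,0.15,0.15,0.15])

```text
clock: 21.68
eef_pos: [0.4318, -0.3468, 0.2587]
tool_rot: [[0.999, 0.035, 0.004], [0.035, -0.999, -0.002], [0.004, 0.002, -1.0]]
wrist_force: [0.3, -0.3, -1.1]
grip_width: 0.0724
```

```bash
python3 - <<'E'
from h import *
s=observe(); print({k:np.round(s[k],4).tolist() for k in('clock','eef_pos','grip_width','wrist_force')})
c=save('scene','scene8.png'); save('top','top8.png'); P=cloud(c); h,sa,v=cv2.split(cv2.cvtColor(c['img'],cv2.COLOR_RGB2HSV))
X,Y,Z=P[...,0],P[...,1],P[...,2]
m=(X>.32)&(X<.55)&(Y>-.405)&(Y<-.29)&(Z<.06)&(((h>45)&(h<85)&(sa>80))|(v>85))
q=P[m]; print(len(q),cv2.minAreaRect((q[:,:2]*1000).astype(np.float32)),np.percentile(q[:,2],[5,50,95]))
A=np.c_[q[:,:2]-q[:,:2].mean(0),np.ones(len(q))]; print('slope',np.linalg.lstsq(A,q[:,2],rcond=None)[0])
q=P[(X>.4)&(X<.7)&(Y>.16)&(Y<.5)&(Z>.045)&(Z<.066)&(h>40)&(h<90)&(sa>80)]; print('pile green z',np.median(q[:,2]),q[:,:2].mean(0))
cv2.imwrite('pics/scene8.png',c['img'][:,:,::-1])
E
```

```text
{'clock': 21.675, 'eef_pos': [0.4318, -0.3468, 0.2587], 'grip_width': 0.0724, 'wrist_force': [0.3328, -0.29, -1.1439]}
545 ((439.0154113769531, -360.1048278808594), (239.70616149902344, 100.52367401123047), 9.301690101623535) [0.00687931 0.01135982 0.01881138]
slope [0.00015532 0.02992019 0.01214323]
pile green z 0.052986271293256566 [0.55518182 0.35092974]
```

View pics/scene8.png

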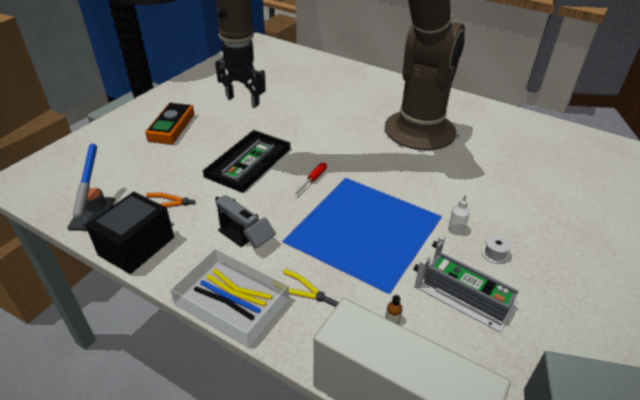

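The carrier lies in the tray at (248,160), the scanner is on its rest at (245,220), the pile is in its magazine and nothing else has moved. The mask caught some tray wall, so I'll check flatness on the board alone and then hand in.

```bash
python3 - <<'E'
from h import *
from cell import finish_job
c=load('scene8.png'); P=cloud(c); h,sa,v=cv2.split(cv2.cvtColor(c['img'],cv2.COLOR_RGB2HSV)); X,Y,Z=P[...,0],P[...,1],P[...,2]
q=P[(X>.32)&(X<.55)&(Y>-.405)&(Y<-.29)&(Z<.03)&(h>45)&(h<85)&(sa>80)]
print(len(q),cv2.minAreaRect((q[:,:2]*1000).astype(np.float32)),np.percentile(q[:,2],[5,50,95]))
A=np.c_[q[:,:2]-q[:,:2].mean(0),np.ones(len(q))]; k=np.linalg.lstsq(A,q[:,2],rcond=None); print('slope',k[0],'sd',np.std(q[:,2]-A@k[0]))
if np.median(q[:,2])<.016 and abs(k[0][0])<.025: print(finish_job())
E
```

```text
190 ((421.36279296875, -369.8429260253906), (201.68035888671875, 87.3409423828125), 9.492081642150879) [0.00636983 0.00956025 0.01417127]
slope [0.00081908 0.00012982 0.00978806] sd 0.0025121184702174074
the job is handed in; nothing more can be done
None
```

The job is done and handed in at about 21.7 s of the 72 s allowed; `finish_job` reports no verdict.

**What I did:**
- I drew the bottom carrier about 168 mm out of the magazine onto the mat and let it go. The other four sank squarely behind the gate.
- I held the scanner still for 1.5 s, aimed at the label from a computed distance of about 100 mm. The computed beam passed within about 2 mm of the label. I then laid it back on its rest.
- I gripped the carrier round its middle, carried it level, lowered it into the tray and released it.

**Last checks:**
- **Carrier in the tray:** The fitted board tilt was under 0.001 rad, with its surface about 10 mm above the bench, as expected when it lies on the tray floor. Its position comes from the release point, within 1 mm of the tray's measured centre.
- **Scanner:** Just after release its handle was at the same place and height as at the start, within 1 mm.
- **Pile:** The top board's measured height is 14 mm lower, and it is still centred within a few millimetres.
- **Other things on the bench:** In the last scene picture they look unmoved. I judged this by eye and did not measure it.

**Checks that disagreed:** My first tilt check on the carrier in the tray gave 0.03 rad. I put that down to tray wall caught in the mask, and the board-only fit did not repeat it. The rectangle fits from both masks were oversized and about 14 to 23 mm off-centre, so I did not use them for position. A clean camera reading of its final position was therefore not obtained.

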